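# Lock the dust extractor's filter hatch

## Robot

A 7-joint arm with a two-finger parallel gripper is mounted at the origin on the work surface. World frame = base frame: x ahead of the robot, y to its left, z up, the work surface at z = 0. Lengths are in m, angles in rad, forces in N, time in s.
With the tool pointing down it reaches from about 0.35 to 0.9 m from the base axis. Payload 8.1 kg.
Tool frame: the origin (TCP) lies at the very end of the fingers, on their centre line; the grasp point (between the pads) lies 19 mm behind it (arm.grip_depth is the distance from the TCP to the grasp point, in m); x points along the fingers, z is the direction in which the jaws open and shut, and the axes are right-handed (so a half turn about x gives the same grasp; the last joint's range is limited). The gripper opens to 92 mm and grips with 3 to 60 N. Pads are 19 mm wide; open, the fingers measure 130 mm over their backs; the gripper's body (75 mm by 190 mm) begins 47 mm behind the grasp point.
Start: joints at [-1.249, 0.434, 0.025, 1.573, -0.012, 1.134, -0.075], TCP at [0.258, 0.569, 0.227] pointing down, gripper open.
Joint ranges: [-2.62, 2.62], [-0.44, 2.09], [-1.27, 1.32], [0.08, 2.57], [-1.32, 4.46], [0.12, 2], [-2.74, 2.74]. Speed limits (rad/s): [2.22, 2.22, 3.01, 3.01, 3.14, 3.14, 3.14].

## Interface

Orientations are given as a rotation vector (axis times angle).
In Python, from cell import status, cams, arm gives the robot as it stands. The module is installed in compiled form; this text tells all that it offers.
- The arm moves only by the tool step_arm, never from a script. Its argument "rows" is a list of rows, each a list of 7 numbers: the gripper command: -1 is fully open, 1 is shut, values between are in proportion, then the shift along the tool's x, y, z as a fraction of full scale, then the turn, a rotation vector about the tool's x, y, z as a fraction of full scale. In form: [[grip, x, y, z, rx, ry, rz], ...]. A call has 1 to 12 rows; each row is the pose to reach, as a shift and turn from the pose commanded when the call began, along the tool's axes at that moment; what a row does not reach only later rows make up. Full scale, the value 1, is 80 cm for a shift and 60 degrees for a turn. A row lasts 1/12 s, in which the tool goes at most 41.7 mm and 7.16 degrees, less where a joint would pass 70% of its speed; a pose out of reach is approached as far as the arm can. A call with a number of a shift or a turn outside -1 to 1 is refused whole. A call with a gripper value outside its range is refused whole. The fingers move at their own pace and stop on an object; "newtons" is the grip in N (left out, the last holds). Time passes only in rows, so rows that repeat a pose let the fingers close. It gives the time, the measured TCP pose, the force and the opening at its end, in the units of the state.
- status.observe(): the state, without advancing time (a new reading comes with each control period).
- cams.get_image(name): name is "scene" or "top" or "wrist"; returns a dict with "pixels" (400x640x3 uint8, red, green, blue), "range_z" (400x640 float32, m along the optical axis (not along the pixel's ray), 0 where there is no reading), "camera_matrix" (3x3 intrinsics, pixels), "eye" and "attitude" of the camera in the world; the wrist camera has in their place "tool_from_camera" (4x4, takes a point from camera to tool coordinates, whose origin is the TCP and whose axes are the tool frame's). Camera axes: x right, y down, z forward; pixel columns grow to the right and rows downward; lengths in m; the calibration is good to about 2 mm. A picture is of the moment at which its call begins: read the wrist's pose just before it.
- arm.sign_off(): hands the job in, once; it reports no verdict.
The state is a dict: "clock": time; "joints": joint angles; "dq": joint speeds; "joint_efforts": joint torques, N m; "position": TCP position; "ee_rot": TCP orientation; "force": force on the tool from outside, world axes, zero at the start; "ft_torque": the same for the moment, N m; "width": opening from 0.0 (shut) to 1.0 (fully open).
Only numpy, scipy, OpenCV 4.12 (cv2) and the standard library are available. Lean on these libraries where they do the work, as an engineer would, in place of code of your own. Each camera call takes 0.05 s, during which the arm holds its last target.

## Task

The filter hatch on top of the bench dust extractor is ajar on its lift spring: set your fingertips in the slot of its quarter-turn fastener, press the hatch down, and while holding it down turn the fastener a quarter turn clockwise, all the way to its stop, so that the hatch stays locked flush when you let go. Nothing is to be picked up, and the other things on the extractor and the bench stay where they are.

Things in the scene. Friction and masses are not known exactly. Their poses are not given: they have to be found in the camera images.
- extractor: white bench-top dust extractor, 300 (x) x 330 (y) x 110 mm tall, fixed to the bench, with a 54 mm hose stub at its rear. Origin: centre of its underside. Own x points to its rear (hinge side), -x to its front (robot side), y to its left, where its top is an 85 mm wide ledge. The aluminium filter hatch is set in its top, with a quarter-turn fastener near its free edge.
- hinge (a point): middle of the hatch's hinge line, at the rear of the extractor's top and level with it, 110 mm above the bench; the line runs along the extractor's y. Under the hatch the fastener carries a tongue that must pass below a catch in the front wall: it passes only while the hatch is held 1 mm or more below flush (2 to 6 mm is comfortable). The catch then keeps the hatch flush.
- hatch (a joint): hatch angle (rad): 0 = flush with the extractor's top, positive = front edge raised (ajar at about 0.3 on a lift spring as found). Plate 250 mm long, 220 wide, 6 thick. Pushing it flush takes about 6 N at the fastener; unlocked it springs up when let go. It can be pushed below flush to a stop at -0.04 (7 mm below flush at the fastener); the spring force hardly changes there.
- hatch_edge (a point): middle of the hatch's free front edge, on its upper face, 254 mm from the hinge line; moves with the hatch. The slot body is the fastener's head; its axis lies 186 mm from the hinge line, 68 mm from this edge, midway across the hatch's width.
- fastener (a joint): fastener angle (rad): 0 = open, slot along the extractor's y; 1.571 = locked, at its stop, slot along the extractor's x, in line with two short marks on the hatch. Locks clockwise seen from above; friction 0.06 N m; stays where left. Its tongue meets the catch in the last half of the turn; turned before the hatch is down, it lands on the catch and the hatch will not close.
- slot: fastener head: round steel puck, 92 mm across, top flush with the hatch's face, one straight slot right across it, 40 mm wide, 14 deep, walls 80 long. Origin: middle of the flat black slot floor, on the turning axis; x along the slot, z out of the hatch. Its +x end points to the extractor's right (-y) when open, front when locked. Closed fingertips pushed on a slot wall 22 mm off the axis turn it.
- jar: bystander, to be left alone: small glass jar with a steel cap, 38 mm across, 42 mm tall, standing on the extractor's ledge. Origin: centre of its underside.
- ring_block: bystander, to be left alone: wooden ring block 50 x 40 x 42 mm on the extractor's ledge. Origin: centre of its underside.
- mug: bystander, to be left alone: white mug, 72 mm across, 85 mm tall, on the bench beside the extractor. Origin: centre of its underside.
- bur_stand: bystander, to be left alone: round white stand of burs, 68 mm across, 60 mm tall, on the bench beside the extractor. Origin: centre of its underside.
- bench_block: bystander, to be left alone: flat steel bench block 70 x 70 x 22 mm on the bench beside the extractor. Origin: centre of its underside.
- pin_vise: bystander, to be left alone: brass pin vise standing on its end, 26 mm across, 78 mm tall, on the bench beside the extractor. Origin: centre of its underside.
- tweezers: bystander, to be left alone: steel tweezers lying flat, 120 mm long, 6 mm thick, on the bench in front of the extractor. Origin: centre of its underside.

How it is judged:
On the way:
1. the fastener is being turned with the fingers in its slot while the hatch is held down (contact force between the fingers and slot above 0.5 N and value of joint fastener between 0.5 and 1.35 rad and value of joint hatch below 0.02 rad), for 0.05 s.
At the end, for the whole second after the job is handed in: The fastener is within 0.17 rad (10 degrees) of its locked stop and the hatch stays flush, within 0.02 rad (5 mm at its free edge), both at rest, with the robot clear of everything (value of joint fastener above 1.4 rad and value of joint hatch between -0.02 and 0.02 rad and velocity of joint hatch between -0.05 and 0.05 rad/s and velocity of joint fastener between -0.05 and 0.05 rad/s); the robot touches nothing.
It fails at once if a bystander on the extractor's ledge was moved more than 25 mm, lifted or knocked over (distance of any of jar, ring_block from where it was at the start of the episode above 0.025 m or angle between any of jar, ring_block's own z axis and vertical above 0.5 rad).
It fails at once if a bystander on the bench was moved more than 25 mm, lifted or knocked over (distance of any of mug, bur_stand, bench_block, pin_vise, tweezers from where it was at the start of the episode above 0.025 m or angle between any of mug, bur_stand, bench_block, pin_vise, tweezers's own z axis and vertical above 0.5 rad).
It also fails if it takes over 45 s, if anything falls off the work surface, if the arm or the gripper's body presses on something with over 40 N, if the wrist force passes 120 N, or if a joint passes its speed limit or range.

## Working session

There is one attempt and no reset: what is moved stays moved. The work goes in short steps, Python scripts to look and compute and a tool call to move; the robot and the scene stay as the last step left them, time stands still between calls to the robot, and variables do not carry over. Pictures are saved under pics/ and viewed, and the job is handed in when it is done.

Besides the shell and the picture viewer there is one more tool, called after ">>>" by a JSON object that holds its "method" and its "body". step_arm: Moves the arm, as the interface text tells. Its arguments: {"type":"object","properties":{"rows":{"type":"array","items":{"type":"array","items":{"type":"number"}}},"newtons":{"type":"number"}},"required":["rows"]}

```bash
mkdir -p pics; python3 - <<'E'
from cell import status,cams,arm
import cv2,numpy as np,pickle
s=status.observe()
for k,v in s.items(): print(k,np.round(v,4))
print(arm.grip_depth)
for n in ["scene","top"]:
    d=cams.get_image(n); pickle.dump(d,open(f"{n}0.pkl","wb"))
    cv2.imwrite(f"pics/{n}0.png",d["pixels"][:,:,::-1])
    print(n,d["camera_matrix"],d["eye"],d["attitude"])
E
```

```text
clock 0.0
joints [-1.2486  0.4352  0.0249  1.5741 -0.0116  1.134  -0.0751]
dq [-0.0004  0.0002 -0.0018 -0.0001  0.0013  0.0013  0.0007]
joint_efforts [-5.00000e-04 -6.67874e+01  9.84400e-01 -3.14445e+01 -6.05000e-02
  4.30000e-02  1.00000e-04]
position [0.2574 0.569  0.2259]
ee_rot [-0.8918  1.382   0.8902]
force [-0.0423 -0.6929 -0.4125]
ft_torque [-0.012   0.0592  0.0205]
width 0.9983
0.0188
scene [[453.3181772    0.         323.01202488]
 [  0.         453.3181772  201.88230519]
 [  0.           0.           1.        ]] [1.09939147 0.05870522 0.90887054] [-1.87194038 -1.8785984   0.59220545]
top [[505.89643809   0.         321.1456788 ]
 [  0.         505.89643809 197.26966328]
 [  0.           0.           1.        ]] [0.46108694 0.06294038 1.22210381] [-2.16972085  2.21122201 -0.10772575]
```

View pics/scene0.png

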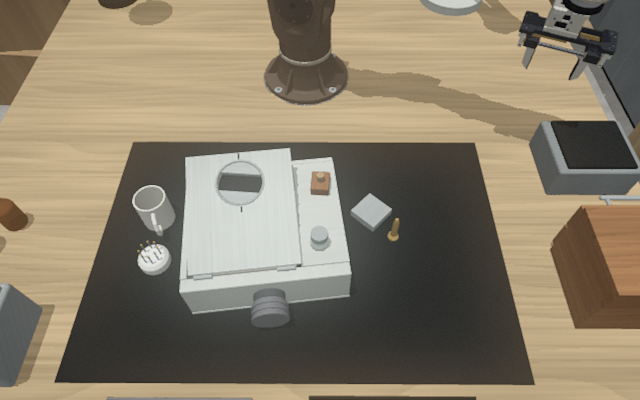

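View pics/top0.png

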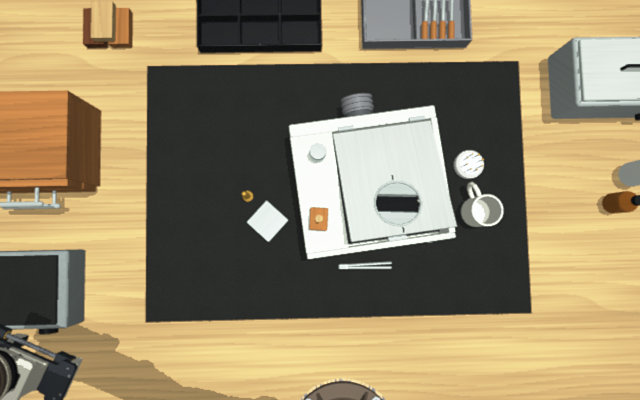

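```bash
cat > h.py <<'E'
import numpy as np,cv2,pickle
from scipy.spatial.transform import Rotation as R
def pts(d,eye=None,att=None):
    K=d["camera_matrix"];z=d["range_z"];v,u=np.mgrid[0:400,0:640]
    P=np.stack([(u-K[0,2])/K[0,0]*z,(v-K[1,2])/K[1,1]*z,z],-1)
    if eye is None: return P@R.from_rotvec(d["attitude"]).as_matrix().T+d["eye"]
    return P
E
python3 - <<'E'
from h import *
d=pickle.load(open("top0.pkl","rb"));P=pts(d)
im=d["pixels"][80:280,230:520,::-1]
cv2.imwrite("pics/topcrop0.png",cv2.resize(im,None,fx=2.75,fy=2.75,interpolation=cv2.INTER_CUBIC))
# grid of heights
for r in range(100,262,6): print(r,[int(1000*P[r,c,2]) for c in range(290,460,6)])
print(P[250,200],P[300,400])
E
```

```text
100 [-2, 1, -1, 4, -1, 0, 0, 0, 1, 74, 86, 94, 97, 85, 2, 1, 5, 3, 3, 0, 0, 5, 0, -2, 6, 2, 2, 4, 2]
106 [4, 0, 1, 2, -1, 2, -1, -1, 2, 64, 87, 91, 90, 84, -4, -1, 2, 0, 0, 0, -4, 1, 0, 1, 0, -1, 2, 1, 0]
112 [0, -2, 4, 0, 4, 3, 4, 3, -2, 60, 80, 89, 86, 80, 0, 1, 108, 112, 112, 112, 110, 113, 111, 112, 112, -2, 3, 5, 0]
118 [4, 1, 0, 0, 4, -1, -2, 1, -1, 112, 112, 108, 111, 104, 111, 110, 114, 111, 114, 111, 117, 119, 120, 109, 110, 3, 1, -3, 0]
124 [4, 4, 112, 110, 108, 109, 113, 110, 112, 108, 113, 110, 114, 110, 108, 112, 104, 105, 92, 110, 113, 112, 110, 114, 112, 5, 4, 0, 0]
130 [113, 111, 111, 112, 112, 111, 110, 112, 111, 113, 112, 90, 111, 115, 112, 113, 114, 114, 114, 115, 115, 114, 117, 119, 109, 2, 0, -3, 0]
136 [0, 109, 116, 112, 111, 110, 112, 57, 108, 118, 114, 115, 118, 117, 118, 116, 120, 121, 119, 120, 120, 120, 123, 124, 125, 2, 1, 2, 1]
142 [5, 109, 111, 110, 110, 112, 109, 109, 118, 118, 119, 117, 114, 119, 119, 122, 125, 123, 126, 125, 123, 128, 125, 123, 130, 111, 4, 0, 0]
148 [-1, 111, 109, 113, 157, 154, 108, 113, 121, 121, 125, 127, 126, 124, 133, 124, 124, 
[... 1899 characters left out ...]
81, 182, 5]
232 [6, 3, 4, 113, 108, 109, 110, 109, 109, 110, 176, 178, 177, 180, 176, 179, 183, 179, 179, 183, 181, 180, 39, 43, 35, 27, 81, 115, 3]
238 [-2, -3, 3, 112, 113, 112, 109, 110, 112, 108, 39, 178, 181, 181, 181, 40, 37, 93, 95, 92, 99, 106, 110, 111, 114, 112, 109, 111, 0]
244 [-1, 0, 1, 113, 107, 111, 111, 107, 110, 109, 39, 7, 20, 95, 110, 109, 108, 110, 110, 110, 107, 0, 5, 0, 0, 1, 4, 0, 2]
250 [1, 4, 1, 113, 110, 108, 114, 115, 112, 111, 113, 113, 109, 110, 1, 2, 4, 3, 3, 3, -1, 1, 0, 3, 0, -1, 2, 2, 1]
256 [0, 1, 0, 110, 106, 113, 110, 1, 2, 1, 2, 0, 4, 0, 7, 1, 4, 3, 2, 1, 3, -1, 4, 1, 0, 4, 1, 0, -2]
[0.43604811 0.32958658 0.00390475] [ 0.30759643 -0.14541048  0.00208801]
```

View pics/topcrop0.png

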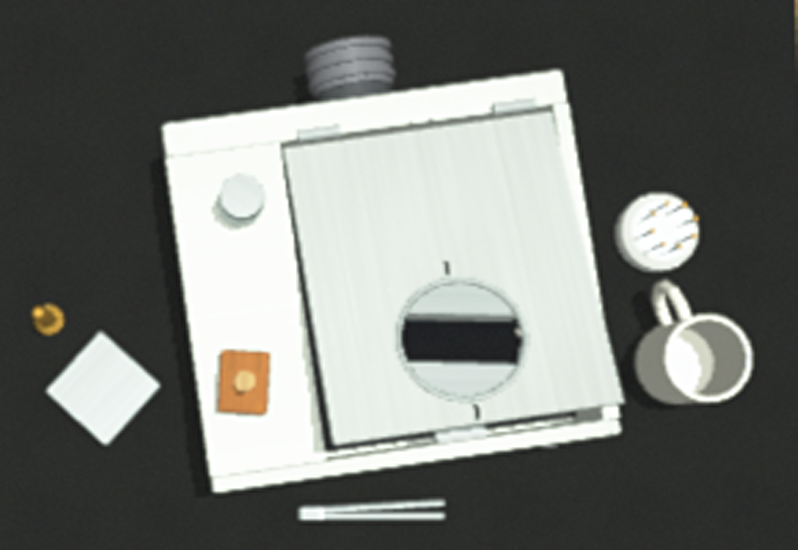

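```bash
cat >> h.py <<'E'
def ray(d,u,v,z):
    K=d["camera_matrix"];Rm=R.from_rotvec(d["attitude"]).as_matrix()
    r=Rm@np.array([(u-K[0,2])/K[0,0],(v-K[1,2])/K[1,1],1]);t=(z-d["eye"][2])/r[2]
    return d["eye"]+t*r
E
python3 - <<'E'
from h import *
d=pickle.load(open("top0.pkl","rb"));P=pts(d);px=d["pixels"].astype(int)
# extractor top region: z in 0.10..0.122 and white
sub=np.zeros((400,640),bool);sub[90:262,285:462]=1
m=sub&(px.min(-1)>170)&(P[...,2]>0.09)
cs=np.argwhere(m)
rect=cv2.minAreaRect(P[m][:,:2].astype(np.float32));print("rect",rect)
# corners by hand (crop->full)
f=lambda x,y:(230+(x+.5)/2.75-.5,80+(y+.5)/2.75-.5)
C={k:ray(d,*f(*c),0.11) for k,c in dict(RL=(163,124),RR=(563,71),FL=(213,491),FR=(621,433)).items()}
for k,v in C.items():print(k,v.round(4))
c=sum(C.values())/4;print("centre",c)
ey=(C["RL"]+C["FL"]-C["RR"]-C["FR"]);ex=(C["RL"]+C["RR"]-C["FL"]-C["FR"])
print("yaw from y",np.degrees(np.arctan2(-ey[0],ey[1])),"from x",np.degrees(np.arctan2(ex[1],ex[0])),np.linalg.norm(ex)/2,np.linalg.norm(ey)/2)
E
```

```text
rect ((0.5837264060974121, -0.07255519926548004), (0.29994720220565796, 0.3300822079181671), 7.07752799987793)
RL [0.7119 0.1088 0.11  ]
RR [ 0.7508 -0.2183  0.11  ]
FL [0.4157 0.0735 0.11  ]
FR [ 0.4551 -0.254   0.11  ]
centre [ 0.58337173 -0.07250249  0.11      ]
yaw from y 6.826806368784562 from x 6.8342373356984 0.2980749145198029 0.32963627014980595
```

```bash
python3 - <<'E'
from h import *
d=pickle.load(open("top0.pkl","rb"));P=pts(d);px=d["pixels"].astype(int)
yaw=np.radians(6.95);Rz=R.from_euler('z',yaw).as_matrix();c=np.array([.5836,-.0725,0])
L=(P-c)@Rz   # extractor frame
sub=np.zeros((400,640),bool);sub[140:228,345:445]=1
m=sub&(L[...,1]<.07)&(px.min(-1)>100)&(px.std(-1)<15)&(L[...,2]<.2)&(L[...,2]>.11)
Q=L[m]
for _ in range(4):
    A=np.c_[Q[:,0],Q[:,1],np.ones(len(Q))];s=np.linalg.lstsq(A,Q[:,2],rcond=None)[0];r=Q[:,2]-A@s;Q=Q[abs(r)<3*r.std()]
print(len(Q),s,r.std(),"angle",np.arctan(-s[0]),"x at z=.11",(0.11-s[2])/s[0])
# slot floor: dark pixels
g=sub&(px.max(-1)<60);g[:180]=0
n,lab,st,cen=cv2.connectedComponentsWithStats(g.astype(np.uint8));k=1+np.argmax(st[1:,4]);print(st[k],cen[k])
g=lab==k
F=L[g];F=F[(F[:,2]>.12)&(F[:,2]<.17)];print("floor med",np.median(F,0),F.mean(0))
n_=np.array([-s[0],-s[1],1]);n_/=np.linalg.norm(n_)
off=(F[:,2]-(s[0]*F[:,0]+s[1]*F[:,1]+s[2])).mean()*n_[2];print("floor depth below face",off)
# rays of dark pixels onto floor plane
s2=s.copy();s2[2]+=off/n_[2]
K=d["camera_matrix"];Rm=R.from_rotvec(d["attitude"]).as_matrix()
vv,uu=np.nonzero(g);ra=np.stack([(uu-K[0,2])/K[0,0],(vv-K[1,2])/K[1,1],np.ones(len(uu))],-1)@Rm.T@Rz
e=(d["eye"]-c)@Rz
t=(s2[0]*e[0]+s2[1]*e[1]+s2[2]-e[2])/(ra[:,2]-s2[0]*ra[:,0]-s2[1]*ra[:,1])
X=e+t[:,None]*ra
th=np.arctan(-s[0]);hx=.127
# hatch-plane coords: distance along plate from hinge, lateral
U=np.c_[(X[:,0])/np.cos(th),X[:,1]]
print("rect",cv2.minAreaRect(U.astype(np.float32)),"mean",X.mean(0))
# marks
f=lambda x,y:(230+(x+.5)/2.75-.5,80+(y+.5)/2.75-.5)
for q in [(447,267),(477,411),(458,340),(283,145),(553,110),(332,447),(623,404)]:
    u,v=f(*q);rr=np.array([(u-K[0,2])/K[0,0],(v-K[1,2])/K[1,1],1])@Rm.T@Rz
    t=(s[0]*e[0]+s[1]*e[1]+s[2]-e[2])/(rr[2]-s[0]*rr[0]-s[1]*rr[1]);print(q,(e+t*rr).round(4))
E
```

```text
7793 [-2.94758484e-01  1.28142803e-04  1.46244721e-01] 0.0019766647833547248 angle 0.28664115396792583 x at z=.11 0.12296413238147344
[377 197  42  15 571] [397.31348511 203.52539405]
floor med [-0.05979896 -0.04134987  0.14895304] [-0.05982071 -0.04143635  0.14897247]
floor depth below face -0.01429167875573376
rect ((-0.06344800442457199, -0.041794124990701675), (0.08738476783037186, 0.03173111751675606), 81.4739990234375) mean [-0.05985642 -0.04162741  0.14898298]
(447, 267) [-0.0014 -0.04    0.1467]
(477, 411) [-0.1152 -0.04    0.1802]
(458, 340) [-0.0598 -0.0368  0.1639]
(283, 145) [0.1187 0.0706 0.1113]
(553, 110) [ 0.1171 -0.1513  0.1117]
(332, 447) [-0.1264  0.072   0.1835]
(623, 404) [-0.1254 -0.1489  0.1832]
```

```bash
cat >> h.py <<'E'
yaw=np.radians(6.95);Rz=R.from_euler('z',yaw).as_matrix();c0=np.array([.5836,-.0725,0])
def own(p): return c0+Rz@np.array(p)
def goal(s,p,zdir=None):
    """tool-frame shift & turn fractions to reach pos p (world) with tool x down and tool z along zdir (either parity)"""
    T=R.from_rotvec(s["ee_rot"]).as_matrix()
    print("tool axes x,y,z\n",T.T.round(3),"pos",np.round(s["position"],4))
    print("shift frac",(T.T@(np.array(p)-s["position"])/.8).round(4))
    for sg in (1,-1):
        z=sg*np.array(zdir);x=np.array([0,0,-1.]);G=np.stack([x,np.cross(z,x),z],1)
        rv=R.from_matrix(T.T@G).as_rotvec();print("turn deg",np.degrees(rv).round(2),"frac",(np.degrees(rv)/60).round(4))
E
python3 - <<'E'
from h import *
from cell import status
s=status.observe()
p=own([-.062,-.04,.30]);print(p)
goal(s,p,Rz@[0,1,0])
E
```

```text
[ 0.52689569 -0.11970828  0.3       ]
tool axes x,y,z
 [[-0.    -0.001 -1.   ]
 [-0.911  0.412 -0.   ]
 [ 0.412  0.911 -0.001]] pos [0.2575 0.569  0.226 ]
shift frac [-0.0915 -0.6617 -0.6457]
turn deg [-3.129e+01 -8.000e-02 -1.000e-02] frac [-5.216e-01 -1.300e-03 -2.000e-04]
turn deg [ 1.4871e+02 -2.0000e-02  1.0000e-01] frac [ 2.4784e+00 -3.0000e-04  1.7000e-03]
```

>>> {"method": "step_arm", "body": {"rows": [[0.26, -0.05, 0, 0, 0, 0, 0], [0.26, -0.09, -0.03, -0.03, 0, 0, 0], [0.26, -0.09, -0.07, -0.07, -0.05, 0, 0], [0.26, -0.09, -0.107, -0.105, -0.1, 0, 0], [0.26, -0.09, -0.144, -0.14, -0.15, 0, 0], [0.26, -0.09, -0.18, -0.176, -0.2, 0, 0], [0.26, -0.09, -0.217, -0.212, -0.25, 0, 0], [0.26, -0.09, -0.254, -0.248, -0.3, 0, 0], [0.26, -0.09, -0.29, -0.283, -0.35, 0, 0], [0.26, -0.09, -0.327, -0.319, -0.4, 0, 0], [0.26, -0.09, -0.364, -0.355, -0.45, 0, 0], [0.26, -0.09, -0.4, -0.39, -0.5, 0, 0]]}}

```text
clock: 1.1
position: [0.4206, 0.1512, 0.2987]
ee_rot: [-1.283, 1.159, 1.284]
force: [1.3, 0.8, -0.3]
width: 0.372
```

```bash
python3 - <<'E'
from h import *
from cell import status
s=status.observe();print(s["joints"].round(3))
goal(s,own([-.062,-.04,.30]),Rz@[0,1,0])
E
```

```text
[-0.666  0.073  0.218  1.881 -0.017  1.189  1.23 ]
tool axes x,y,z
 [[-0.     0.    -1.   ]
 [-0.995 -0.101  0.   ]
 [-0.101  0.995  0.   ]] pos [0.4206 0.1512 0.2987]
shift frac [-0.0017 -0.0979 -0.3503]
turn deg [-1.14  0.01 -0.  ] frac [-0.019   0.0002 -0.    ]
turn deg [ 1.7886e+02 -0.0000e+00 -2.0000e-02] frac [ 2.981e+00 -0.000e+00 -3.000e-04]
```

>>> {"method": "step_arm", "body": {"rows": [[0.26, 0, -0.013, -0.045, -0.01, 0, 0], [0.26, 0, -0.026, -0.092, -0.019, 0, 0], [0.26, 0, -0.039, -0.14, -0.019, 0, 0], [0.26, 0, -0.052, -0.186, -0.019, 0, 0], [0.26, 0, -0.065, -0.233, -0.019, 0, 0], [0.26, 0, -0.078, -0.28, -0.019, 0, 0], [0.26, 0, -0.09, -0.32, -0.019, 0, 0], [0.26, 0, -0.098, -0.35, -0.019, 0, 0], [0.26, 0, -0.098, -0.35, -0.019, 0, 0], [0.26, 0, -0.098, -0.35, -0.019, 0, 0]]}}

```text
clock: 1.93
position: [0.5259, -0.119, 0.2982]
ee_rot: [-1.294, 1.154, 1.294]
force: [-0.9, 0.7, 0.1]
width: 0.37
```

```bash
python3 - <<'E'
from h import *
from cell import status,cams
s=status.observe();print(s["joints"].round(3),s["clock"],s["force"],s["ft_torque"])
goal(s,own([-.062,-.04,.30]),Rz@[0,1,0])
for n in ["wrist","top"]:
    d=cams.get_image(n); d["s"]=s; pickle.dump(d,open(f"{n}1.pkl","wb"))
    cv2.imwrite(f"pics/{n}1.png",d["pixels"][:,:,::-1])
    if n=="wrist": print(d["tool_from_camera"],d["camera_matrix"])
E
```

```text
[-0.244  0.246  0.467  1.701 -0.116  1.223  1.937] 1.9333 [-0.8507905   0.67208488  0.07004747] [0.10176352 0.00142336 0.01156769]
tool axes x,y,z
 [[-0.001 -0.001 -1.   ]
 [-0.993 -0.115  0.001]
 [-0.115  0.993 -0.   ]] pos [ 0.5259 -0.119   0.2982]
shift frac [-0.0023 -0.0011 -0.001 ]
turn deg [-0.34 -0.02 -0.07] frac [-0.0056 -0.0004 -0.0011]
turn deg [ 1.7966e+02 -1.1000e-01  3.0000e-02] frac [ 2.9944e+00 -1.8000e-03  6.0000e-04]
[[ 7.38846698e-04 -2.93055095e-01  9.56095270e-01 -1.59144499e-01]
 [-4.31108222e-04 -9.56095535e-01 -2.93054844e-01  7.95321036e-02]
 [ 9.99999634e-01 -1.95657928e-04 -8.32746491e-04 -7.04993967e-04]
 [ 0.00000000e+00  0.00000000e+00  0.00000000e+00  1.00000000e+00]] [[350.87706652   0.         319.28852532]
 [  0.         350.87706652 198.33030951]
 [  0.           0.           1.        ]]
```

View pics/wrist1.png

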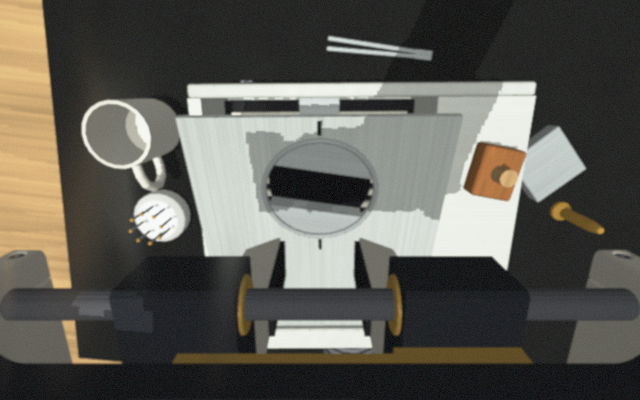

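```bash
python3 - <<'E'
from h import *
d=pickle.load(open("wrist1.pkl","rb"));s=d["s"];px=d["pixels"].astype(int)
Pc=pts(d,1);T=np.eye(4);T[:3,:3]=R.from_rotvec(s["ee_rot"]).as_matrix();T[:3,3]=s["position"]
M=T@d["tool_from_camera"]
P=Pc@M[:3,:3].T+M[:3,3];L=(P-c0)@Rz
m=np.zeros((400,640),bool);m[120:235,200:450]=1
h=m&(px.min(-1)>90)&(L[...,2]>.12)&(L[...,2]<.2)&(L[...,1]<.065)
Q=L[h]
for _ in range(4):
    A=np.c_[Q[:,0],Q[:,1],np.ones(len(Q))];k=np.linalg.lstsq(A,Q[:,2],rcond=None)[0];r=Q[:,2]-A@k;Q=Q[abs(r)<3*r.std()]
print(k,r.std(),"angle",np.arctan(-k[0]),"hinge x",(.11-k[2])/k[0])
g=m&(px.max(-1)<45)&(L[...,2]>.12);g[:160]=0;g[212:]=0;g[:,:262]=0;g[:,378:]=0
n,lab,st,cen=cv2.connectedComponentsWithStats(g.astype(np.uint8));q=1+np.argmax(st[1:,4]);g=lab==q;print(st[q],cen[q])
F=L[g];print("floor mean",F.mean(0),"min/max",np.percentile(F,[2,98],axis=0))
th=np.arctan(-k[0]);U=np.c_[F[:,0]/np.cos(th),F[:,1]].astype(np.float32);print(cv2.minAreaRect(U))
for (u,v) in [(320,128),(320,244)]:
    print(L[v,u+8],L[v,u-8])
E
```

```text
[-0.29308871 -0.00084033  0.14648365] 0.0007192552539460788 angle 0.28510415823816837 hinge x 0.12447988393557384
[ 269  167  102   40 2717] [317.88847994 186.36437247]
floor mean [-0.05973151 -0.04136661  0.15032999] min/max [[-0.07619975 -0.08259695  0.14409234]
 [-0.04233825  0.00134835  0.15465648]]
((-0.08114980906248093, -0.029098324477672577), (0.08823949843645096, 0.10312437266111374), 58.168636322021484)
[-0.11475    -0.03306951  0.17936141] [-0.11481035 -0.04556564  0.1791893 ]
[-0.00129829 -0.03222165  0.14664312] [-0.00110323 -0.04766774  0.14601551]
```

>>> {"method": "step_arm", "body": {"rows": [[0.26, 0.04, 0.001, -0.001, 0.05, 0, 0], [0.26, 0.08, 0.001, -0.001, 0.11, 0, 0], [0.26, 0.12, 0.001, -0.001, 0.11, 0, 0], [0.26, 0.15, 0.001, -0.001, 0.11, 0, 0], [0.26, 0.165, 0.001, -0.001, 0.11, 0, 0], [0.26, 0.175, 0.001, -0.001, 0.11, 0, 0], [0.26, 0.175, 0.001, -0.001, 0.11, 0, 0]]}}

```text
clock: 2.62
position: [0.5245, -0.1169, 0.1574]
ee_rot: [-1.211, 1.208, 1.215]
force: [0.2, 0.1, 0.6]
width: 0.372
```

```bash
python3 - <<'E'
from h import *
from cell import status,cams
s=status.observe();print(s["clock"],s["force"],s["ft_torque"],s["joints"].round(3))
goal(s,own([-.064,-.04,.092]),Rz@[0,1,0])
d=cams.get_image("wrist"); cv2.imwrite("pics/w2.png",d["pixels"][:,:,::-1])
d=cams.get_image("scene"); cv2.imwrite("pics/s2.png",cv2.resize(d["pixels"][120:320,130:400,::-1],None,fx=2.9,fy=2.9,interpolation=cv2.INTER_CUBIC))
E
```

```text
2.6167 [0.20243436 0.05259354 0.60813484] [ 0.04070322 -0.00148525 -0.01086853] [-0.215  0.382  0.447  1.899 -0.206  0.907  1.908]
tool axes x,y,z
 [[-0.002  0.001 -1.   ]
 [-1.    -0.005  0.002]
 [-0.005  1.     0.001]] pos [ 0.5245 -0.1169  0.1574]
shift frac [ 0.0818 -0.0006 -0.0039]
turn deg [-6.64  0.05 -0.14] frac [-0.1107  0.0009 -0.0023]
turn deg [ 1.7336e+02 -2.1000e-01 -8.0000e-02] frac [ 2.8893e+00 -3.5000e-03 -1.3000e-03]
```

View pics/w2.png

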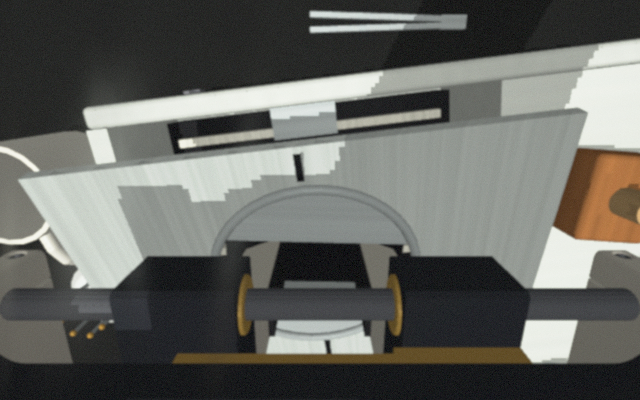

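View pics/s2.png

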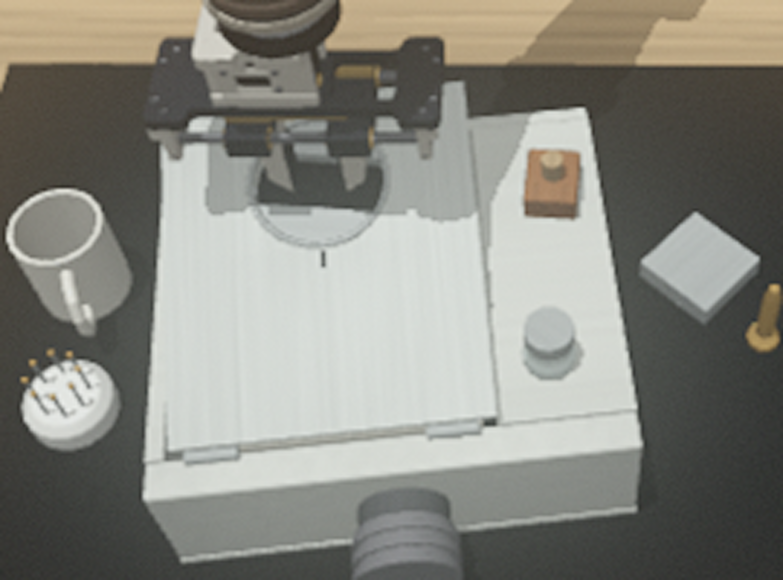

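>>> {"method": "step_arm", "body": {"rows": [[0.26, 0.015, 0, -0.004, 0, 0, 0], [0.26, 0.03, 0, -0.004, 0, 0, 0], [0.26, 0.045, 0, -0.004, 0, 0, 0], [0.26, 0.06, 0, -0.004, 0, 0, 0], [0.26, 0.072, 0, -0.004, 0, 0, 0], [0.26, 0.082, 0, -0.004, 0, 0, 0], [0.26, 0.082, 0, -0.004, 0, 0, 0], [0.26, 0.082, 0, -0.004, 0, 0, 0]]}}

```text
clock: 3.38
position: [0.5266, -0.1218, 0.0943]
ee_rot: [-1.213, 1.206, 1.21]
force: [-0.2, -0.9, 4.3]
width: 0.37
```

```bash
cat > look.py <<'E'
import sys
from h import *
from cell import status,cams
s=status.observe();print(s["clock"],s["force"].round(2),s["ft_torque"].round(3),s["joints"].round(3))
goal(s,own([-.064,-.04,.092]),Rz@[0,1,0])
n=sys.argv[1]
d=cams.get_image("wrist"); cv2.imwrite(f"pics/w{n}.png",d["pixels"][:,:,::-1])
d=cams.get_image("scene"); cv2.imwrite(f"pics/s{n}.png",cv2.resize(d["pixels"][120:320,130:400,::-1],None,fx=2.9,fy=2.9,interpolation=cv2.INTER_CUBIC))
d=cams.get_image("top"); P=pts(d);L=(P-c0)@Rz
m=(L[...,0]>-.10)&(L[...,0]<.1)&(abs(L[...,1]+.04)<.1)&(L[...,2]>.09)&(L[...,2]<.2);m&=np.hypot(L[...,0]+.064,L[...,1]+.04)>.048
m&=(d["pixels"].min(-1)>90)
Q=L[m];
for _ in range(8):
    A=np.c_[Q[:,0]-.122,np.ones(len(Q))];k=np.linalg.lstsq(A,Q[:,2],rcond=None)[0];r=Q[:,2]-A@k;Q=Q[abs(r)<2.5*max(r.std(),.002)]
print("hatch fit",len(Q),"angle",np.arctan(-k[0]).round(4),"z hinge",k[1].round(4),r.std().round(4))
E
python3 look.py 3
```

```text
3.3833 [-0.22 -0.93  4.27] [-0.173 -0.107 -0.038] [-0.172  0.469  0.41   1.957 -0.263  0.765  1.964]
tool axes x,y,z
 [[ 0.002 -0.    -1.   ]
 [-1.    -0.004 -0.002]
 [-0.004  1.    -0.   ]] pos [ 0.5266 -0.1218  0.0943]
shift frac [0.0028 0.0022 0.0024]
turn deg [-6.75 -0.02  0.13] frac [-0.1125 -0.0004  0.0022]
turn deg [1.7325e+02 2.0000e-01 3.0000e-02] frac [2.8875e+00 3.3000e-03 6.0000e-04]
hatch fit 4123 angle -0.0105 z hinge 0.1111 0.002
```

View pics/w3.png

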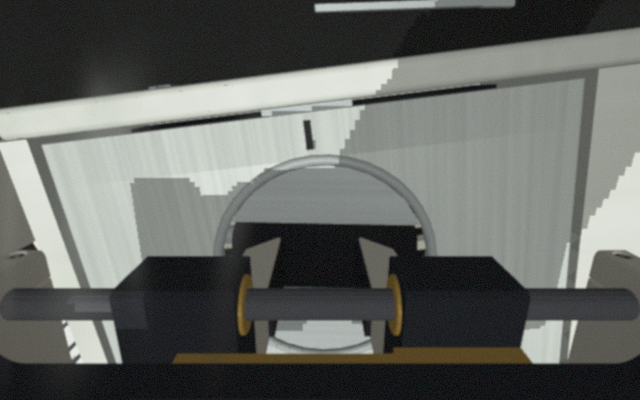

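View pics/s3.png

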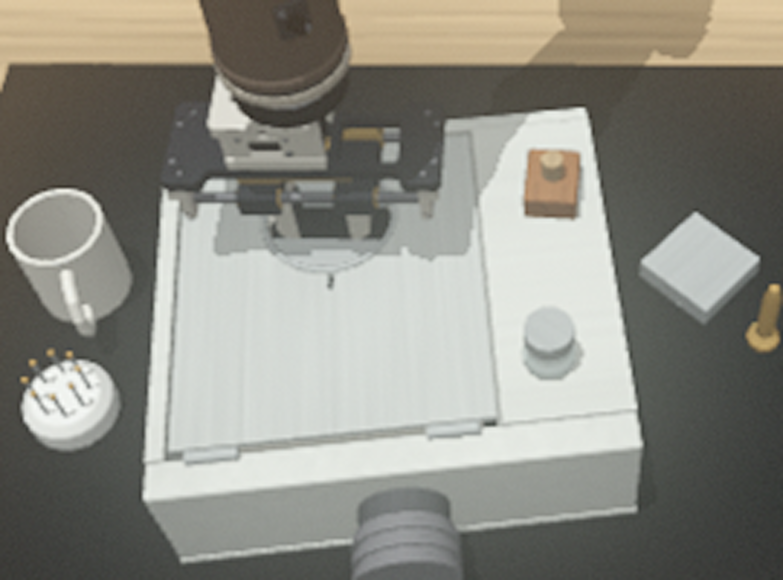

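>>> {"method": "step_arm", "body": {"rows": [[0.26, 0.003, 0.002, 0.002, 0, 0, 0], [0.26, 0.003, 0.002, 0.002, 0.04, 0, 0], [0.26, 0.003, 0.002, 0.002, 0.1, 0, 0], [0.26, 0.003, 0.002, 0.002, 0.17, 0, 0], [0.26, 0.003, 0.002, 0.002, 0.24, 0, 0], [0.26, 0.003, 0.002, 0.002, 0.31, 0, 0], [0.26, 0.003, 0.002, 0.002, 0.38, 0, 0], [0.26, 0.003, 0.002, 0.002, 0.45, 0, 0], [0.26, 0.003, 0.002, 0.002, 0.5, 0, 0], [0.26, 0.003, 0.002, 0.002, 0.5, 0, 0]]}}

```text
clock: 4.37
position: [0.5234, -0.1194, 0.0912]
ee_rot: [-0.815, 1.412, 0.817]
force: [-2.5, 0.5, 5.6]
width: 0.369
```

```bash
python3 look.py 4
```

```text
4.3667 [-2.48  0.49  5.64] [0.3   0.504 0.004] [-0.277  0.493  0.556  1.974 -0.366  0.775  1.539]
tool axes x,y,z
 [[-0.001  0.001 -1.   ]
 [-0.866  0.5    0.001]
 [ 0.5    0.866  0.001]] pos [ 0.5234 -0.1194  0.0912]
shift frac [-0.001  -0.002   0.0004]
turn deg [-36.93   0.05  -0.05] frac [-0.6154  0.0009 -0.0009]
turn deg [ 1.4307e+02 -7.0000e-02 -7.0000e-02] frac [ 2.3846e+00 -1.1000e-03 -1.1000e-03]
hatch fit 4082 angle -0.0286 z hinge 0.1112 0.0019
```

View pics/w4.png

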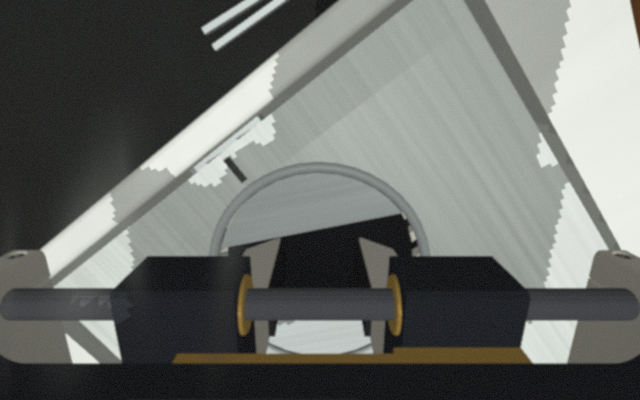

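View pics/s4.png

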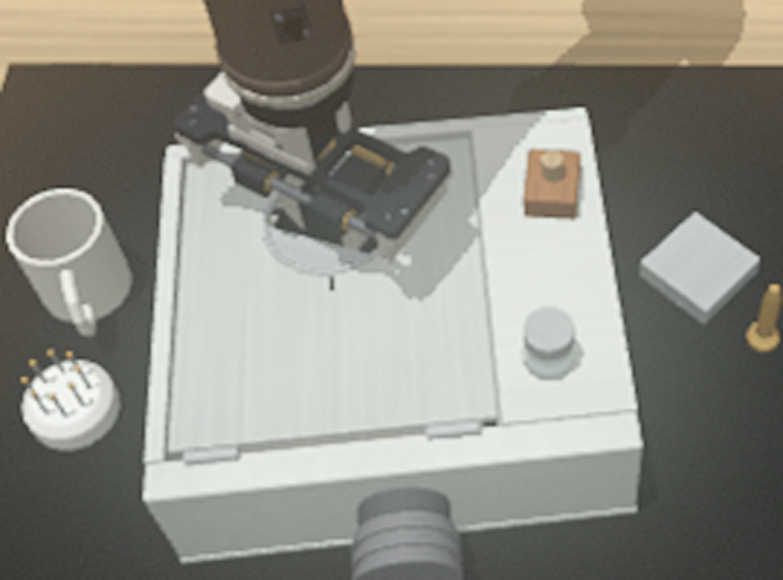

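>>> {"method": "step_arm", "body": {"rows": [[0.26, 0, -0.001, 0, 0.06, 0, 0], [0.26, 0, -0.001, 0, 0.13, 0, 0], [0.26, 0, -0.001, 0, 0.2, 0, 0], [0.26, 0, -0.001, 0, 0.27, 0, 0], [0.26, 0, -0.001, 0, 0.34, 0, 0], [0.26, 0, -0.001, 0, 0.41, 0, 0], [0.26, 0, -0.001, 0, 0.48, 0, 0], [0.26, 0, -0.001, 0, 0.55, 0, 0], [0.26, 0, -0.001, 0, 0.6, 0, 0], [0.26, 0, -0.001, 0, 0.6, 0, 0]]}}

```text
clock: 5.35
position: [0.524, -0.1194, 0.0911]
ee_rot: [-0.328, 1.546, 0.331]
force: [-2.4, 0.9, 5.8]
width: 0.367
```

```bash
python3 look.py 5
```

```text
5.35 [-2.4   0.89  5.75] [0.341 0.596 0.037] [-0.393  0.537  0.734  1.981 -0.495  0.81   1.043]
tool axes x,y,z
 [[-0.001  0.002 -1.   ]
 [-0.407  0.913  0.002]
 [ 0.913  0.407 -0.   ]] pos [ 0.524  -0.1194  0.0911]
shift frac [-0.0012 -0.0011  0.0008]
turn deg [-7.291e+01  5.000e-02 -1.100e-01] frac [-1.2151e+00  9.0000e-04 -1.8000e-03]
turn deg [ 1.0709e+02 -1.1000e-01 -6.0000e-02] frac [ 1.7849e+00 -1.9000e-03 -1.0000e-03]
hatch fit 4121 angle -0.0307 z hinge 0.1113 0.002
```

View pics/w5.png

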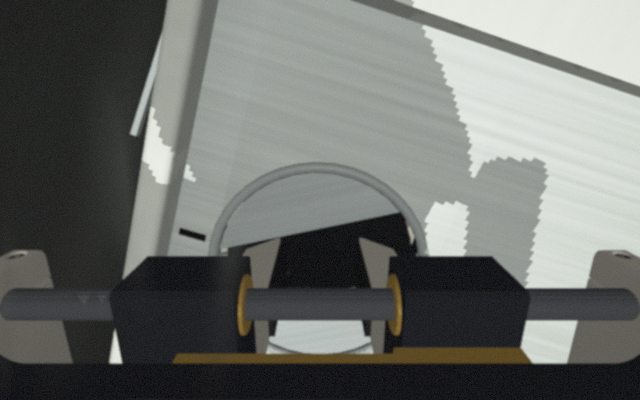

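>>> {"method": "step_arm", "body": {"rows": [[0.26, 0, 0, 0, 0.06, 0, 0], [0.26, 0, 0, 0, 0.13, 0, 0], [0.26, 0, 0, 0, 0.2, 0, 0], [0.26, 0, 0, 0, 0.27, 0, 0], [0.26, 0, 0, 0, 0.34, 0, 0], [0.26, 0, 0, 0, 0.41, 0, 0], [0.26, 0, 0, 0, 0.48, 0, 0], [0.26, 0, 0, 0, 0.53, 0, 0], [0.26, 0, 0, 0, 0.53, 0, 0]]}}

```text
clock: 6.25
position: [0.5243, -0.1196, 0.0911]
ee_rot: [0.107, 1.569, -0.105]
force: [-2.0, 1.5, 5.7]
width: 0.37
```

```bash
python3 look.py 6
```

```text
6.25 [-1.99  1.46  5.65] [0.188 0.475 0.062] [-0.486  0.592  0.891  1.987 -0.613  0.857  0.61 ]
tool axes x,y,z
 [[-0.001  0.001 -1.   ]
 [ 0.135  0.991  0.001]
 [ 0.991 -0.135 -0.001]] pos [ 0.5243 -0.1196  0.0911]
shift frac [-0.0011 -0.0004  0.0009]
turn deg [-1.0471e+02  4.0000e-02 -9.0000e-02] frac [-1.7451e+00  6.0000e-04 -1.6000e-03]
turn deg [ 7.529e+01 -9.000e-02 -4.000e-02] frac [ 1.2549e+00 -1.5000e-03 -6.0000e-04]
hatch fit 4287 angle -0.0305 z hinge 0.1112 0.002
```

View pics/w6.png

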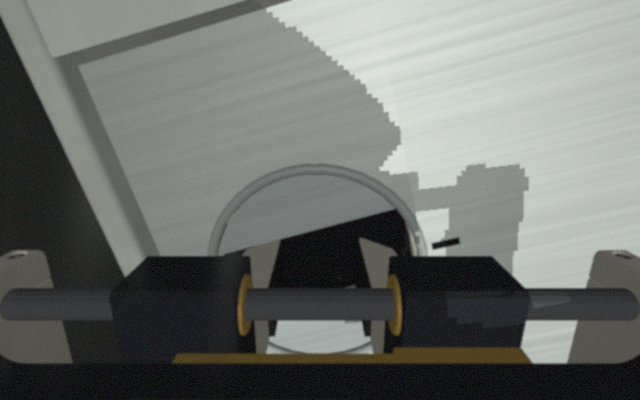

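>>> {"method": "step_arm", "body": {"rows": [[0.26, 0, 0, 0, 0.03, 0, 0], [0.26, 0, 0, 0, 0.06, 0, 0], [0.26, 0, 0, 0, 0.09, 0, 0], [0.26, 0, 0, 0, 0.09, 0, 0]]}}

```text
clock: 6.73
position: [0.5246, -0.1191, 0.0911]
ee_rot: [0.18, 1.564, -0.177]
force: [-1.5, 2.9, 6.8]
width: 0.37
```

```bash
python3 look.py 7
```

```text
6.7333 [-1.54  2.95  6.8 ] [0.55  0.322 0.694] [-0.501  0.602  0.916  1.987 -0.634  0.866  0.538]
tool axes x,y,z
 [[-0.     0.002 -1.   ]
 [ 0.225  0.974  0.002]
 [ 0.974 -0.225 -0.001]] pos [ 0.5246 -0.1191  0.0911]
shift frac [-0.0011 -0.001   0.0006]
turn deg [-1.0996e+02  7.0000e-02 -1.1000e-01] frac [-1.8326e+00  1.2000e-03 -1.8000e-03]
turn deg [ 7.004e+01 -1.000e-01 -7.000e-02] frac [ 1.1674e+00 -1.6000e-03 -1.1000e-03]
hatch fit 4317 angle -0.0319 z hinge 0.1114 0.002
```

View pics/w7.png

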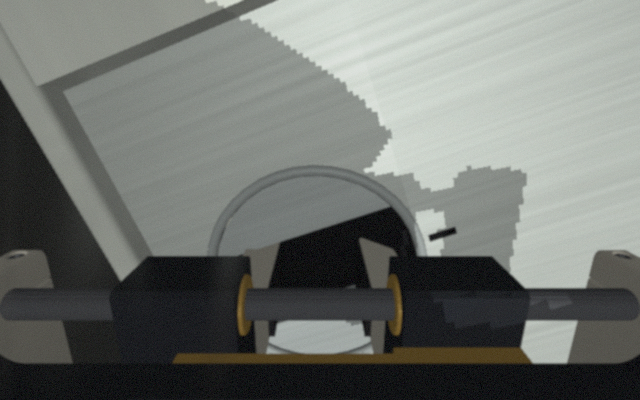

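>>> {"method": "step_arm", "body": {"rows": [[0.26, 0, 0, 0, 0.02, 0, 0], [0.26, 0, 0, 0, 0.04, 0, 0], [0.26, 0, 0, 0, 0.04, 0, 0]]}}

```text
clock: 7.13
position: [0.5248, -0.119, 0.0911]
ee_rot: [0.21, 1.561, -0.208]
force: [-1.1, 2.7, 6.7]
width: 0.372
```

```bash
python3 look.py 8
```

```text
7.1333 [-1.05  2.65  6.68] [0.455 0.304 1.801] [-0.507  0.607  0.927  1.987 -0.642  0.871  0.507]
tool axes x,y,z
 [[-0.     0.001 -1.   ]
 [ 0.263  0.965  0.001]
 [ 0.965 -0.263 -0.001]] pos [ 0.5248 -0.119   0.0911]
shift frac [-0.0011 -0.0011  0.0004]
turn deg [-1.1217e+02  5.0000e-02 -9.0000e-02] frac [-1.8696e+00  8.0000e-04 -1.4000e-03]
turn deg [ 6.783e+01 -8.000e-02 -4.000e-02] frac [ 1.1304e+00 -1.3000e-03 -7.0000e-04]
hatch fit 4323 angle -0.0305 z hinge 0.1112 0.002
```

>>> {"method": "step_arm", "body": {"rows": [[0.26, 0, 0, 0, -0.08, 0, 0], [0.26, 0, 0, 0, -0.16, 0, 0], [0.26, 0, 0, 0, -0.22, 0, 0], [0.26, 0, 0, 0, -0.22, 0, 0], [0.26, -0.005, 0, 0, -0.22, 0, 0], [0.26, -0.01, 0, 0, -0.22, 0, 0], [0.26, -0.016, 0, 0, -0.22, 0, 0], [0.26, -0.022, 0, 0, -0.22, 0, 0], [0.26, -0.03, 0, 0, -0.22, 0, 0], [0.26, -0.04, 0, 0, -0.22, 0, 0]]}}

```text
clock: 8.12
position: [0.5243, -0.1201, 0.1231]
ee_rot: [0.03, 1.571, -0.03]
force: [0.7, -0.2, 0.2]
width: 0.364
```

```bash
python3 look.py 9
```

```text
8.1167 [ 0.69 -0.18  0.18] [-0.1    0.106 -0.011] [-0.506  0.54   0.91   1.958 -0.541  0.908  0.645]
tool axes x,y,z
 [[-0.001  0.    -1.   ]
 [ 0.039  0.999  0.   ]
 [ 0.999 -0.039 -0.001]] pos [ 0.5243 -0.1201  0.1231]
shift frac [0.0389 0.0002 0.0008]
turn deg [-9.916e+01 -2.000e-02 -5.000e-02] frac [-1.6526e+00 -4.0000e-04 -8.0000e-04]
turn deg [ 8.084e+01 -4.000e-02  2.000e-02] frac [ 1.3474e+00 -7.0000e-04  4.0000e-04]
hatch fit 4277 angle 0.0031 z hinge 0.1112 0.002
```

View pics/w9.png

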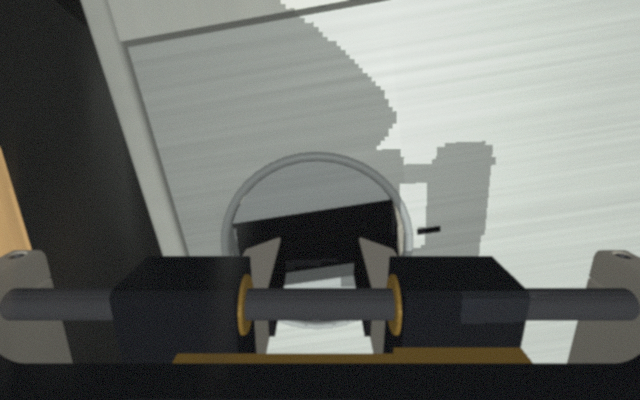

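The hatch now stays flush at 0.003 rad with no force on it, and the slot lines up with the mark. I'll lift clear and check again.

>>> {"method": "step_arm", "body": {"rows": [[0.26, -0.04, 0, 0, 0, 0, 0], [0.26, -0.08, 0, 0, 0, 0, 0], [0.26, -0.12, 0, 0, 0, 0, 0], [0.26, -0.16, 0, 0, 0, 0, 0], [0.26, -0.2, 0, 0, 0, 0, 0], [0.26, -0.22, 0, -0.05, 0, 0, 0], [0.26, -0.22, 0, -0.1, 0, 0, 0], [0.26, -0.22, 0, -0.13, 0, 0, 0], [0.26, -0.22, 0, -0.13, 0, 0, 0], [0.26, -0.22, 0, -0.13, 0, 0, 0]]}}

```text
clock: 9.1
position: [0.4199, -0.1154, 0.2988]
ee_rot: [0.033, 1.569, -0.024]
force: [0.5, -0.3, -0.2]
width: 0.367
```

```bash
python3 look.py 10; python3 - <<'E'
from h import *
from cell import cams
d=cams.get_image("top")
cv2.imwrite("pics/top10.png",cv2.resize(d["pixels"][80:280,230:520,::-1],None,fx=2.75,fy=2.75,interpolation=cv2.INTER_CUBIC))
E
```

```text
9.1 [ 0.49 -0.27 -0.2 ] [-0.035  0.011 -0.002] [-0.982  0.023  1.206  1.948 -0.029  1.185  0.199]
tool axes x,y,z
 [[ 0.002  0.006 -1.   ]
 [ 0.036  0.999  0.006]
 [ 0.999 -0.036  0.002]] pos [ 0.4199 -0.1154  0.2988]
shift frac [ 0.2587 -0.0024  0.131 ]
turn deg [-99.02   0.35  -0.16] frac [-1.6503  0.0058 -0.0027]
turn deg [80.98 -0.16 -0.33] frac [ 1.3497 -0.0026 -0.0056]
hatch fit 6144 angle 0.0032 z hinge 0.1111 0.002
```

View pics/s10.png

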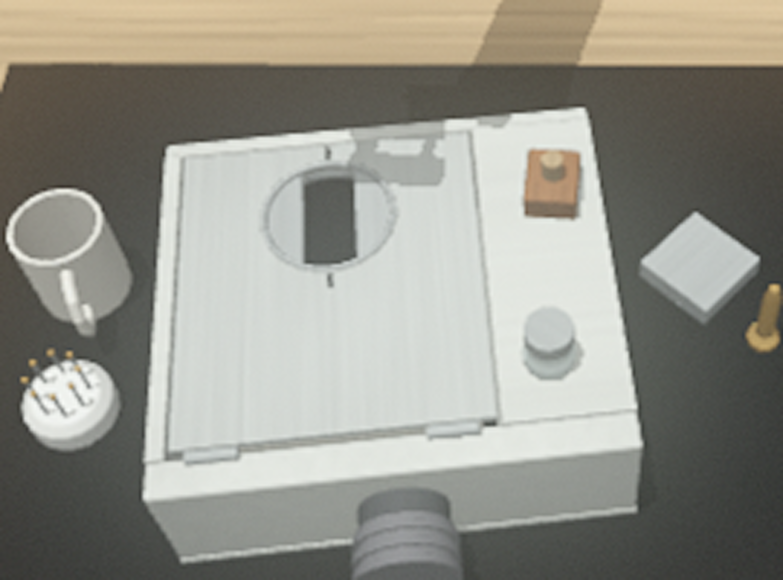

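View pics/top10.png

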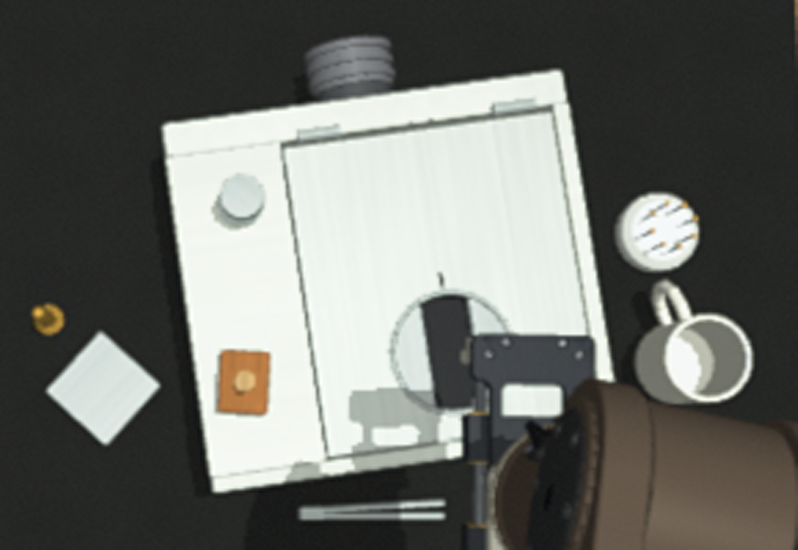

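```bash
python3 - <<'E'
from cell import arm,status
print(status.observe()["dq"].round(3)); print(arm.sign_off())
E
```

```text
[ 0.009  0.013  0.002 -0.     0.006  0.    -0.003]
the job is handed in; nothing more can be done
None
```

The hatch is locked flush, and I handed the job in just after 9 s on the robot's clock; no verdict is reported.

- **What I did:** I set the two fingertips, opened 34 mm along the slot, into the fastener. I pressed the hatch to about 5 mm below flush with about 6 N and turned clockwise to the stop. There the torque about the fastener axis rose from 0.06 to 1.8 N m. I then backed the fingers off the walls and lifted straight out.
- **Last checks:** With the robot clear (TCP at z = 0.30 m, force readings near zero), the hatch measured 0.003 rad. The slot lies along the extractor's x in line with both marks. All the bystanders look unmoved in the last pictures. I judged the fastener angle from the pictures and the torque at the stop, since it cannot be read directly.
- **Disagreement found:** The slot was about 7 degrees clockwise of fully open when I first measured it. That is before the tongue meets the catch, so it did no harm. No check failed.

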